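# Close a loaded jig: slide the cover onto its hidden pin and press it home

### The arm

A 6-joint arm with a two-finger parallel gripper is mounted at the origin on a cart in front of the work surface, level with it; the furniture and walls round the work are solid. World frame = base frame: x ahead of the robot, y to its left, z up, the work surface at z = 0. Lengths are in m, angles in degrees, forces in N, time in s.
With the tool pointing down it reaches from about 0.225 to 0.875 m from the base axis. Payload 3.4 kg.
Tool frame: the origin (TCP) lies at the very end of the fingers, on their centre line; the grasp point (between the pads) lies behind it (robot.pinch_z is the z of the grasp point in the tool frame, in m); z points along the fingers, y is the line along which they close (so a half turn about z gives the same grasp; the last joint's range is limited). The gripper opens to 85 mm and grips with 20 to 120 N. Pads are 22 mm wide; open, the fingers measure 114 mm over their backs; the gripper's body (76 mm by 85 mm) begins 54 mm behind the grasp point. The pads swing forward as they close: fully open they stand 13 mm farther back than shut.
Start: joints at [56.837, 15.808, 86.224, -0, 77.962, -6.933], TCP at [0.254, 0.516, 0.211] pointing down, gripper open.
Joint ranges: [-165.64, 165.64], [-43.16, 119.46], [12.63, 154.43], [-67.54, 247.53], [6.08, 155.33], [-154.97, 154.97]. Speed limits (degrees/s): [147.25, 147.25, 180, 180, 180, 180].

### API

Orientations are given as [roll, pitch, yaw] about the fixed x, y, z axes, in that order (R = Rz(yaw) Ry(pitch) Rx(roll)).
In Python, from station import robot, snapshot gives the robot as it stands.
- The arm moves only by the tool carry_out, never from a script. Its argument "steps" is a list of rows, each an object of numbers: "dx", "dy", "dz": the shift along the tool's x, y, z in cm; "rx", "ry", "rz": the turn, a rotation vector about the tool's x, y, z in degrees; "hand": the closure, from -1 (fully open) to 1 (shut), so that 0 is half open. A call has 1 to 10 rows; each row is the pose to reach, as a shift and turn from the pose commanded when the call began, along the tool's axes at that moment; what a row does not reach only later rows make up. A row lasts 1/8 s, in which the tool goes at most 62.5 mm and 10.7 degrees, less where a joint would pass 70% of its speed; a pose out of reach is approached as far as the arm can. A call with a gripper value outside its range is refused whole. The fingers move at their own pace and stop on an object; "force" is the grip in N (left out, the last holds). Time passes only in rows, so rows that repeat a pose let the fingers close. It gives the time, the measured TCP pose, the force, the opening and the grip force at its end, in the units of the state.
- robot.read_state(): the state, without advancing time (a new reading comes with each control period).
- snapshot(name): name is "scene" or "top" or "wrist"; returns a dict with "pixels" (384x512x3 uint8, red, green, blue), "fov_y" (degrees; the focal length in pixels is half the picture's height over the tangent of half this angle, whatever the lens; pixels are square), "cx", "cy" (the principal point, pixels), "T" (4x4, takes a point from camera to world coordinates); the wrist camera has in their place "tool_from_camera" (4x4, takes a point from camera to tool coordinates, whose origin is the TCP and whose axes are the flange's). Camera axes: x right, y up, looking along -z (the intrinsics and any distortion apply to the point x, -y, -z); pixel columns grow to the right and rows downward; lengths in m; the calibration is good to about 2 mm. A picture is of the moment at which its call begins: read the wrist's pose just before it. There is no depth.
- robot.close_job(): hands the job in; it is judged then, once.
The state is a dict: "time": time; "joint_pos": joint angles; "joint_velocities": joint speeds; "tau": joint torques, N m; "tcp_pos": TCP position; "orientation": TCP orientation; "ft_force": force on the tool from outside, world axes, zero at the start; "wrist_torque": the same for the moment, N m; "width": opening from 0.0 (shut) to 1.0 (fully open); "grip_force": force on a finger pad.
Only numpy, scipy, OpenCV 4.12 (cv2) and the standard library are available. Lean on these libraries where they do the work, as an engineer would, in place of code of your own. Each camera call takes 0.05 s, during which the arm holds its last target. There are 200 camera calls.

### The job

Close the loaded jig: pick up its cover by the wooden grip, line it up with the jig and rest it, level, on the tip of the jig's locating pin, with the cover somewhat towards the jig's front end (the end nearer the robot). Then, lightly in touch, slide it back along the jig until its hidden pocket drops over the pin, and press it down against the springs until it lies flat on both wood strips. Finish while still holding the cover pressed fully home (do not let go), and leave the mug, tin, can, tape measure and tape roll where they are.

Things in the scene. Friction and masses are not known exactly. Their poses are not given: they have to be found in the camera images.
- jig: Jig, fixed to the table: plywood board 200 (x) x 130 (y) x 14 mm. Origin: centre of its underside, on the table. x runs along the jig from its front end (nearer the robot) to its back end, y left, z up. Two wood strips lie along x on it, 40 mm either side of the middle, 28 wide, 120 long, tops 32 mm above the table.
- jig_slot (a point): Point above the jig's origin, on the board's top (z = 14 mm), same axes. On the centre line y = 0 stands the steel locating pin, clamped fast: 12 mm in diameter, tip 45 mm above the table, 1.5 mm chamfer. It is set somewhere from 0 to 26 mm towards +x (back) of this point; where is not reported: find it by sliding the cover.
- lifter (a joint): Two grey sprung bars between strips and pin, tops 37 mm above the table: how far they are pressed down (m, 0 at the start). They push up with 4 N at 0 and 7 N at 0.005, where they are level with the strips. The cover's weight alone does not press them down.
- cover_grip (a point): Centre of the solid wooden grip, 20 (x) x 70 (y) x 40 (z) mm, upright on the middle of the jig's cover, which starts flat on the table. The cover is a plywood plate 130 (x) x 100 (y) x 19 mm, about 0.22 kg; this point is 39 mm above its underside, 20 mm above the plate. x: long side of the plate, through the grip's 20 mm thickness. It goes on with x along the jig's x, either way round.
- cover_pocket (a point): Centre of the cover's underside: mouth of a blind pocket 17 (x) x 24 (y) mm, 16 mm deep, that takes the pin. Heights above the table: 45 mm when riding on the pin's tip, 37 mm when dropped over the pin on to the sprung bars, 32 mm when home. Good start of the slide: 30 mm in front of the jig's origin (jig x = -30 mm), then towards +x.
- wax_tin: Bystander, to be left alone: low round tin, 71 mm across, 25 mm high; origin at the centre of its underside.
- tape_measure: Bystander, to be left alone: tape measure standing on edge, 35x87x64 mm; origin at the centre of its underside.
- masking_tape: Bystander, to be left alone: roll of masking tape lying flat, 100 mm across, 24 mm high; origin at the centre of its underside.
- spray_can: Bystander, to be left alone: upright can, 66 mm across, 190 mm high; origin at the centre of its underside.
- mug: Bystander, to be left alone: mug, 82 mm across (117 mm with its handle), 94 mm high; origin at the centre of its underside.
Things that resemble listed ones, but are neither listed nor needed, are in the scene too. What is shaped like the part that bears cover_grip but orange is not meant.

How it is judged:
By the outcome, as a careful person would: the job done as asked, in the order asked, and still so for the second after the job is handed in, while the arm keeps its last pose, push and grip.
It also fails if it takes over 54 s, if anything falls off the work surface, if the arm or the gripper's body presses on something with over 40 N, if the wrist force passes 120 N, or if a joint passes its speed limit or range.

## Working session

There is one attempt and no reset: what is moved stays moved. The work goes in short steps, Python scripts to look and compute and a tool call to move; the robot and the scene stay as the last step left them, time stands still between calls to the robot, and variables do not carry over. Pictures are saved under pics/ and viewed, at most 10 in all, crops included, and the job is handed in when it is done.

Besides the shell and the picture viewer there is one more tool, called after "Call:" by a JSON object that holds its "fn" and its "kwargs", one argument or row to a line. carry_out: Moves the arm, as the interface text tells. Its arguments: {"type":"object","properties":{"steps":{"type":"array","items":{"type":"object","properties":{"dx":{"type":"number"},"dy":{"type":"number"},"dz":{"type":"number"},"rx":{"type":"number"},"ry":{"type":"number"},"rz":{"type":"number"},"hand":{"type":"number"}}}},"force":{"type":"number"}},"required":["steps"]}

```bash
mkdir -p pics; ls; python3 - <<'E'
from station import robot, snapshot
import cv2,numpy as np,pickle
s=robot.read_state(); print(s, robot.pinch_z)
for n in("scene","top"):
    d=snapshot(n); pickle.dump(d,open(n+".pkl","wb"))
    print(n,{k:v for k,v in d.items() if k!="pixels"})
    cv2.imwrite(f"pics/{n}0.png",cv2.resize(d["pixels"][:,:,::-1],(800,600),interpolation=cv2.INTER_CUBIC))
E
```

```text
pics
{'time': 0.0, 'joint_pos': array([ 5.68380347e+01,  1.58467024e+01,  8.62973329e+01,  8.08735181e-05,
        7.79615225e+01, -6.93303914e+00]), 'joint_velocities': array([ 0.12596255,  0.00459778, -0.07741058, -0.0639975 , -0.08503639,
        0.06017557]), 'tau': array([ 9.86648556e-04, -4.16760814e+01, -2.45800692e+01, -1.18270427e-04,
        1.10330171e-02, -1.03466351e-05]), 'tcp_pos': array([0.25381181, 0.51530068, 0.20983421]), 'orientation': array([-1.79895224e+02, -1.28202828e-02,  1.53771045e+02]), 'ft_force': array([-0.14082219,  0.33975896,  0.73352351]), 'wrist_torque': array([-0.02620379,  0.01550779,  0.02210884]), 'grip_force': 0.0, 'width': 0.9941212168920665} -0.0187
scene {'fov_y': 57.12267993240938, 'cx': 254.93394110577802, 'cy': 189.33273333872006, 'T': array([[ 0.6633954 ,  0.54419215, -0.5135771 , -0.08426456],
       [-0.7480872 ,  0.46721927, -0.47124483, -0.58993288],
       [-0.01649462,  0.69682211,  0.7170543 ,  0.98171984],
       [ 0.        ,  0.        ,  0.        ,  1.        ]])}
top {'fov_y': 51.32572616987337, 'cx': 251.8802913053986, 'cy': 191.53879007976158, 'T': array([[-0.01780903,  0.99313489, -0.11561114,  0.43547638],
       [-0.99983637, -0.01732246,  0.00521213, -0.00312458],
       [ 0.00317367,  0.11568505,  0.99328088,  1.2765386 ],
       [ 0.        ,  0.        ,  0.        ,  1.        ]])}
```

View pics/top0.png

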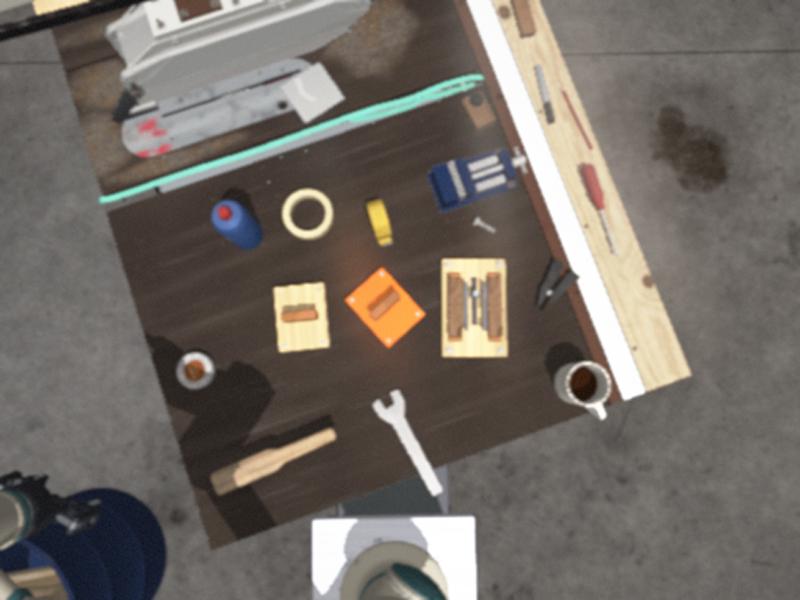

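View pics/scene0.png

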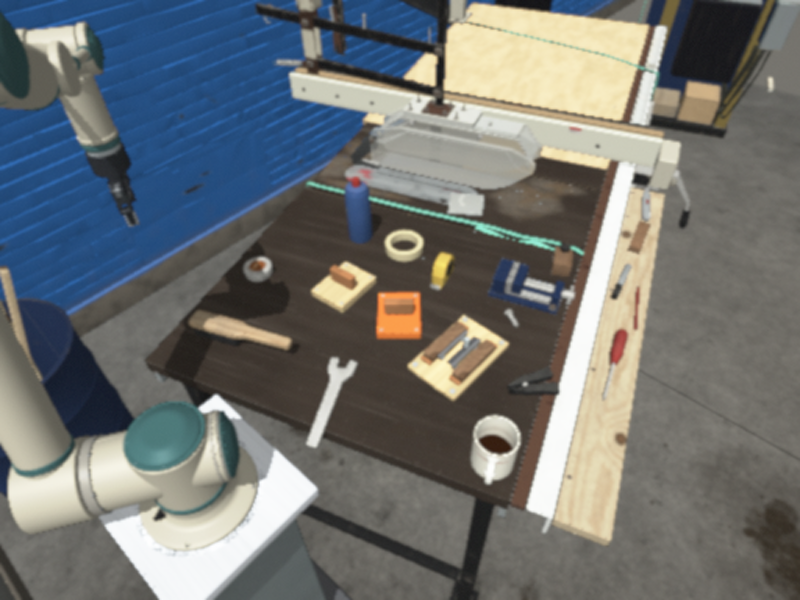

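Top view (800x600 scale): the candidates for the cover are the plain plywood plate with a grip at (301,317) and an orange look-alike at (385,307). By the description I choose the plain one. The jig is at (474,308), with dark strips and the pin around (475,290). Next: measure and check with a crop.

```bash
cat > h.py <<'E'
import cv2,numpy as np,pickle
def ray(d,uv,T):
    f=d["pixels"].shape[0]/2/np.tan(np.radians(d["fov_y"]/2))
    uv=np.atleast_2d(uv).astype(float)
    v=np.c_[(uv[:,0]-d["cx"])/f,-(uv[:,1]-d["cy"])/f,-np.ones(len(uv))]@T[:3,:3].T
    return T[:3,3],v
def at_z(d,uv,z,T=None):
    o,v=ray(d,uv,d["T"] if T is None else T)
    return (o+v*((z-o[2])/v[:,2])[:,None])[:,:2]
def proj(d,P,T=None):
    T=d["T"] if T is None else T
    f=d["pixels"].shape[0]/2/np.tan(np.radians(d["fov_y"]/2))
    p=(np.atleast_2d(P)-T[:3,3])@T[:3,:3]
    return np.c_[d["cx"]+f*p[:,0]/-p[:,2],d["cy"]+f*p[:,1]/p[:,2]]
def plate(d,seed,z,T=None,r=60,lo=(12,40,120),hi=(32,190,255)):
    hsv=cv2.cvtColor(d["pixels"],cv2.COLOR_RGB2HSV)
    m=cv2.inRange(hsv,lo,hi); mm=np.zeros_like(m)
    x,y=map(int,seed); a,b=max(0,y-r),max(0,x-r); mm[a:y+r,b:x+r]=m[a:y+r,b:x+r]
    mm=cv2.morphologyEx(mm,cv2.MORPH_OPEN,np.ones((3,3)))
    cs,_=cv2.findContours(mm,cv2.RETR_EXTERNAL,cv2.CHAIN_APPROX_NONE)
    c=max(cs,key=cv2.contourArea)[:,0]
    w=at_z(d,c,z,T)
    (cx,cy),(w1,h1),a=cv2.minAreaRect((w*1000).astype(np.float32))
    return (cx,cy),(w1,h1),a,c,mm
E
python3 - <<'E'
from h import *
for n,sc,sj in (("top",(193,203),(303,197)),("scene",(220,183),(293,228))):
    d=pickle.load(open(n+".pkl","rb"))
    for nm,s,z in(("cover",sc,.019),("jig",sj,.014)):
        r=plate(d,s,z,r=45); print(n,nm,np.round(r[0],1),np.round(r[1],1),round(r[2],2))
d=pickle.load(open("top.pkl","rb"))
cv2.imwrite("pics/crop1.png",cv2.resize(d["pixels"][150:250,160:350,::-1],None,fx=4.2,fy=4.2,interpolation=cv2.INTER_CUBIC))
E
```

```text
top cover [550.3 178.1] [136.3 108. ] 4.85
top jig [ 564.7 -172.4] [136.1 201.4] 88.91
scene cover [544.1 178.8] [147.  129.1] 5.13
scene jig [ 560.4 -173.8] [134.3 210.8] 88.77
```

View pics/crop1.png

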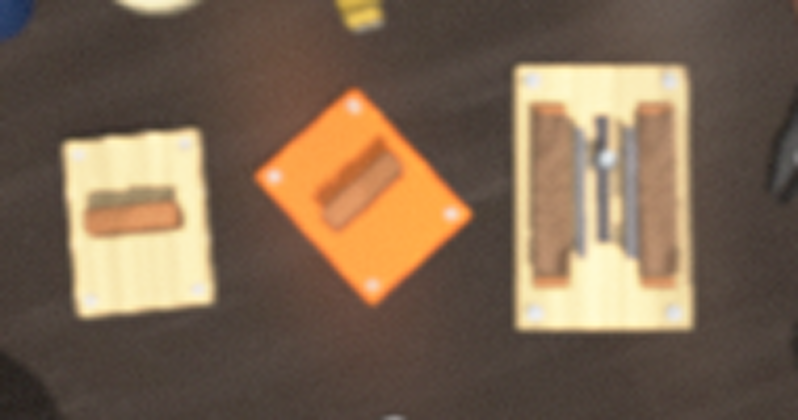

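The crop confirms it: plain plywood cover with grip at (135,215) and the orange decoy at (360,185). On the jig, the bright pin tip is at (606,158).

```bash
cat >> h.py <<'E'
from scipy.spatial.transform import Rotation as Ro
def rel(s,target,rpy,ref=None):
    """shift (cm) and rotvec (deg) in tool axes"""
    R=Ro.from_euler('xyz',s["orientation"],degrees=True); Rt=Ro.from_euler('xyz',rpy,degrees=True)
    return np.round(R.inv().apply(np.array(target)-s["tcp_pos"])*100,2),np.round((R.inv()*Rt).as_rotvec(degrees=True),2)
def wristT(s,d):
    T=np.eye(4);T[:3,:3]=Ro.from_euler('xyz',s["orientation"],degrees=True).as_matrix();T[:3,3]=s["tcp_pos"]
    return T@d["tool_from_camera"]
E
python3 - <<'E'
from station import robot,snapshot
from h import *
s=robot.read_state(); d=snapshot("wrist")
print({k:v for k,v in d.items() if k!="pixels"})
print(rel(s,(.55,.178,.25),(180,0,95)))
d=pickle.load(open("top.pkl","rb")); print("pin tip",at_z(d,(304.3,187.6),.045), "grip top", at_z(d,(160+132/4.2,150+218/4.2),.059))
E
```

```text
{'fov_y': 71.37865942579252, 'cx': 259.6497691080799, 'cy': 197.3803346269973, 'tool_from_camera': array([[-5.87366424e-04,  9.49103191e-01,  3.14964740e-01,
         8.05821659e-02],
       [ 9.99999693e-01,  3.94062953e-04,  6.77408643e-04,
        -2.78277496e-04],
       [ 5.18814769e-04,  3.14965041e-01, -9.49103131e-01,
        -1.62565463e-01],
       [ 0.00000000e+00,  0.00000000e+00,  0.00000000e+00,
         1.00000000e+00]])}
(array([-41.47, -17.18,  -3.99]), array([-9.000e-02,  4.000e-02,  5.877e+01]))
pin tip [[ 0.58829909 -0.17268063]] grip top [[0.54851716 0.17581156]]
```

Call:
{"fn": "carry_out", "kwargs": {
  "steps": [
    {"dx": -41.5, "dy": -17.2, "dz": 0, "rz": 58.8},
    {"dx": -41.5, "dy": -17.2, "dz": 0, "rz": 58.8},
    {"dx": -41.5, "dy": -17.2, "dz": 0, "rz": 58.8},
    {"dx": -41.5, "dy": -17.2, "dz": 0, "rz": 58.8},
    {"dx": -41.5, "dy": -17.2, "dz": 0, "rz": 58.8},
    {"dx": -41.5, "dy": -17.2, "dz": 0, "rz": 58.8},
    {"dx": -41.5, "dy": -17.2, "dz": 0, "rz": 58.8},
    {"dx": -41.5, "dy": -17.2, "dz": 0, "rz": 58.8},
    {"dx": -41.5, "dy": -17.2, "dz": 0, "rz": 58.8},
    {"dx": -41.5, "dy": -17.2, "dz": 0, "rz": 58.8}
  ]
}}

```text
schema error: expected keys dx, dy, dz, rx, ry, rz, hand
```

```bash
python3 - <<'E'
from station import robot,snapshot
from h import *
s=robot.read_state(); d=snapshot("wrist"); print(s["tcp_pos"],s["orientation"],s["ft_force"])
d["s"]=s; pickle.dump(d,open("w1.pkl","wb"))
T=wristT(s,d)
sd=proj(d,[[.55,.178,.019]],T)[0]; print(sd)
r=plate(d,sd,.019,T,r=170); print(np.round(r[:2],1),r[2])
im=d["pixels"][:,:,::-1].copy(); cv2.drawContours(im,[r[3][:,None]],-1,(255,0,0),1)
cv2.imwrite("pics/w1.png",im)
E
```

```text
[0.25391444 0.51543469 0.21004687] [-1.79921601e+02 -8.90844133e-03  1.53770642e+02] [ 0.41846081  0.50117014 -0.40445974]
[166.82918283 392.33536427]
[[260.4 253.2]
 [ 49.  159.5]] 22.34584617614746
```

View pics/w1.png

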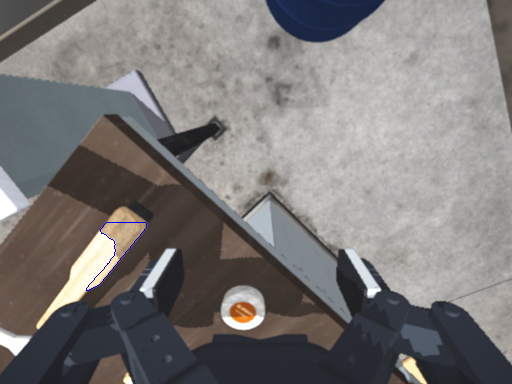

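The call was refused because every key is needed, so the arm has not moved; the picture shows only the start view (mallet at (95,270), bowl at (243,307)).

Call:
{"fn": "carry_out", "kwargs": {
  "steps": [
    {"dx": -41.5, "dy": -17.2, "dz": 0, "rx": 0, "ry": 0, "rz": 58.8, "hand": -1},
    {"dx": -41.5, "dy": -17.2, "dz": 0, "rx": 0, "ry": 0, "rz": 58.8, "hand": -1},
    {"dx": -41.5, "dy": -17.2, "dz": 0, "rx": 0, "ry": 0, "rz": 58.8, "hand": -1},
    {"dx": -41.5, "dy": -17.2, "dz": 0, "rx": 0, "ry": 0, "rz": 58.8, "hand": -1},
    {"dx": -41.5, "dy": -17.2, "dz": 0, "rx": 0, "ry": 0, "rz": 58.8, "hand": -1},
    {"dx": -41.5, "dy": -17.2, "dz": 0, "rx": 0, "ry": 0, "rz": 58.8, "hand": -1},
    {"dx": -41.5, "dy": -17.2, "dz": 0, "rx": 0, "ry": 0, "rz": 58.8, "hand": -1},
    {"dx": -41.5, "dy": -17.2, "dz": 0, "rx": 0, "ry": 0, "rz": 58.8, "hand": -1},
    {"dx": -41.5, "dy": -17.2, "dz": 0, "rx": 0, "ry": 0, "rz": 58.8, "hand": -1}
  ]
}}

```text
time: 1.32
tcp_pos: [0.5503, 0.1777, 0.2102]
orientation: [-179.9, -0.0, 94.9]
ft_force: [0.7, -0.1, 0.7]
width: 0.999
grip_force: 0.0
```

```bash
python3 - <<'E'
from station import robot,snapshot
from h import *
s=robot.read_state(); d=snapshot("wrist"); print(s["tcp_pos"],s["orientation"],s["ft_force"])
d["s"]=s; pickle.dump(d,open("w1.pkl","wb"))
T=wristT(s,d)
sd=proj(d,[[.55,.178,.019]],T)[0]; print(sd)
r=plate(d,sd,.019,T,r=170); print(np.round(r[:2],1),r[2])
im=d["pixels"][:,:,::-1].copy(); cv2.drawContours(im,[r[3][:,None]],-1,(255,0,0),1)
cv2.imwrite("pics/w1b.png",im)
E
```

```text
[0.55034701 0.17772305 0.21021358] [-1.79924761e+02 -3.61675067e-02  9.48703680e+01] [ 0.74982679 -0.10638775  0.70145266]
[259.58275943 171.21172916]
[[549.8 177.4]
 [131.3 101.9]] 4.844427108764648
```

View pics/w1b.png

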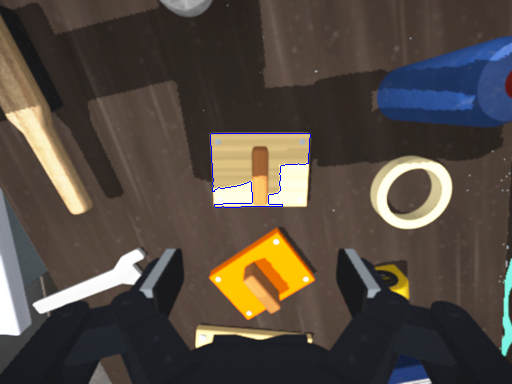

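Clear view of the cover: the plate's outline is at (211..309, 132..206) and the grip at (260,175). The measured size matches (131x102 mm), with centre (0.5498, 0.1774) and yaw 4.84°, and the tool is already lined up.

Call:
{"fn": "carry_out", "kwargs": {
  "steps": [
    {"dx": 0, "dy": -0.05, "dz": 6, "rx": 0, "ry": 0, "rz": 0, "hand": -1},
    {"dx": 0, "dy": -0.05, "dz": 12, "rx": 0, "ry": 0, "rz": 0, "hand": -1},
    {"dx": 0, "dy": -0.05, "dz": 15, "rx": 0, "ry": 0, "rz": 0, "hand": -1},
    {"dx": 0, "dy": -0.05, "dz": 17, "rx": 0, "ry": 0, "rz": 0, "hand": -1},
    {"dx": 0, "dy": -0.05, "dz": 18, "rx": 0, "ry": 0, "rz": 0, "hand": -1},
    {"dx": 0, "dy": -0.05, "dz": 18.5, "rx": 0, "ry": 0, "rz": 0, "hand": -1},
    {"dx": 0, "dy": -0.05, "dz": 18.5, "rx": 0, "ry": 0, "rz": 0, "hand": -1}
  ]
}}

```text
time: 2.25
tcp_pos: [0.55, 0.1787, 0.0262]
orientation: [180.0, -0.0, 95.0]
ft_force: [0.3, -0.5, 0.1]
width: 1.0
grip_force: 0.0
```

Call:
{"fn": "carry_out", "kwargs": {
  "steps": [
    {"dx": 0, "dy": 0, "dz": 0, "rx": 0, "ry": 0, "rz": 0, "hand": 1},
    {"dx": 0, "dy": 0, "dz": 0, "rx": 0, "ry": 0, "rz": 0, "hand": 1},
    {"dx": 0, "dy": 0, "dz": 0, "rx": 0, "ry": 0, "rz": 0, "hand": 1},
    {"dx": 0, "dy": 0, "dz": 0, "rx": 0, "ry": 0, "rz": 0, "hand": 1},
    {"dx": 0, "dy": 0, "dz": 0, "rx": 0, "ry": 0, "rz": 0, "hand": 1},
    {"dx": 0, "dy": 0, "dz": 0, "rx": 0, "ry": 0, "rz": 0, "hand": 1},
    {"dx": 0, "dy": 0, "dz": 0, "rx": 0, "ry": 0, "rz": 0, "hand": 1},
    {"dx": 0, "dy": 0, "dz": 0, "rx": 0, "ry": 0, "rz": 0, "hand": 1}
  ],
  "force": 80
}}

```text
time: 3.25
tcp_pos: [0.5502, 0.178, 0.0263]
orientation: [180.0, -0.0, 95.0]
ft_force: [-1.3, -0.8, 5.5]
width: 0.209
grip_force: 80.9
```

Gripped. Next, work out where to view the jig with the cover in hand.

```bash
python3 - <<'E'
from station import robot
from h import *
d=pickle.load(open("w1.pkl","rb")); s=robot.read_state()
tfc=d["tool_from_camera"]
print("held plate far edge",proj(d,[[.05,0,.0],[.05,.065,.026]],tfc))
J=np.array([.562,-.173])
for z in(.2,.25,.3):
  for y in(-.173,-.22,-.25):
    f=dict(tcp_pos=np.array([.56,y,z]),orientation=(180,0,89))
    print(z,y,np.round(proj(d,[[.462,-.108,.014],[.662,-.108,.014],[.462,-.238,.014],[.662,-.238,.014]],wristT(f,d))).tolist())
print(rel(s,(.56,-.22,.25),(180,0,89)))
E
```

```text
held plate far edge [[259.48177892 160.99051655]
 [351.66862132 154.07773626]]
0.2 -0.173 [[181.0, 123.0], [340.0, 120.0], [191.0, 219.0], [333.0, 216.0]]
0.2 -0.22 [[176.0, 83.0], [343.0, 79.0], [188.0, 186.0], [335.0, 184.0]]
0.2 -0.25 [[173.0, 55.0], [345.0, 51.0], [185.0, 165.0], [337.0, 162.0]]
0.25 -0.173 [[191.0, 121.0], [330.0, 119.0], [199.0, 206.0], [325.0, 204.0]]
0.25 -0.22 [[187.0, 86.0], [332.0, 83.0], [196.0, 177.0], [327.0, 175.0]]
0.25 -0.25 [[185.0, 62.0], [334.0, 59.0], [194.0, 158.0], [328.0, 156.0]]
0.3 -0.173 [[198.0, 120.0], [322.0, 118.0], [205.0, 196.0], [318.0, 194.0]]
0.3 -0.22 [[195.0, 88.0], [324.0, 86.0], [203.0, 170.0], [320.0, 168.0]]
0.3 -0.25 [[194.0, 67.0], [325.0, 65.0], [201.0, 153.0], [321.0, 151.0]]
(array([-39.74,  -2.45, -22.37]), array([ 0.05, -0.  ,  5.97]))
```

Call:
{"fn": "carry_out", "kwargs": {
  "steps": [
    {"dx": 0, "dy": 0, "dz": -3, "rx": 0, "ry": 0, "rz": 0, "hand": 1},
    {"dx": 0, "dy": 0, "dz": -9, "rx": 0, "ry": 0, "rz": 0, "hand": 1},
    {"dx": 0, "dy": 0, "dz": -15, "rx": 0, "ry": 0, "rz": 0, "hand": 1},
    {"dx": 0, "dy": 0, "dz": -20, "rx": 0, "ry": 0, "rz": 0, "hand": 1},
    {"dx": 0, "dy": 0, "dz": -22, "rx": 0, "ry": 0, "rz": 0, "hand": 1}
  ]
}}

```text
time: 3.88
tcp_pos: [0.551, 0.1783, 0.2486]
orientation: [179.7, -0.0, 95.0]
ft_force: [-0.5, -0.2, -3.3]
width: 0.209
grip_force: 80.0
```

Call:
{"fn": "carry_out", "kwargs": {
  "steps": [
    {"dx": -5, "dy": -0.3, "dz": 0, "rx": 0, "ry": 0, "rz": 1, "hand": 1},
    {"dx": -11, "dy": -0.7, "dz": 0, "rx": 0, "ry": 0, "rz": 2, "hand": 1},
    {"dx": -17, "dy": -1.1, "dz": 0, "rx": 0, "ry": 0, "rz": 3, "hand": 1},
    {"dx": -23, "dy": -1.5, "dz": 0, "rx": 0, "ry": 0, "rz": 4, "hand": 1},
    {"dx": -29, "dy": -1.9, "dz": 0, "rx": 0, "ry": 0, "rz": 5, "hand": 1},
    {"dx": -35, "dy": -2.3, "dz": 0, "rx": 0, "ry": 0, "rz": 6, "hand": 1},
    {"dx": -40, "dy": -2.6, "dz": 0, "rx": 0, "ry": 0, "rz": 6, "hand": 1},
    {"dx": -43.2, "dy": -2.8, "dz": 0, "rx": 0, "ry": 0, "rz": 6, "hand": 1},
    {"dx": -43.2, "dy": -2.8, "dz": 0, "rx": 0, "ry": 0, "rz": 6, "hand": 1},
    {"dx": -43.2, "dy": -2.8, "dz": 0, "rx": 0, "ry": 0, "rz": 6, "hand": 1}
  ]
}}

```text
time: 5.12
tcp_pos: [0.5589, -0.254, 0.2445]
orientation: [-179.9, -0.1, 89.0]
ft_force: [-0.7, 0.4, -1.8]
width: 0.209
grip_force: 79.9
```

```bash
python3 - <<'E'
from station import robot,snapshot
from h import *
s=robot.read_state(); d=snapshot("wrist"); print(s["tcp_pos"],s["orientation"],s["ft_force"])
d["s"]=s; pickle.dump(d,open("w2.pkl","wb"))
T=wristT(s,d)
sd=proj(d,[[.562,-.173,.014]],T)[0]; print(sd)
r=plate(d,sd,.014,T,r=100); print(np.round(r[:2],1),r[2])
im=d["pixels"][:,:,::-1].copy(); cv2.drawContours(im,[r[3][:,None]],-1,(255,0,0),1)
cv2.imwrite("pics/w2.png",cv2.resize(im[:300,100:420],None,fx=2,fy=2,interpolation=cv2.INTER_CUBIC))
E
```

```text
[ 0.55894145 -0.25398979  0.24454176] [-1.79895217e+02 -1.21649101e-01  8.89572836e+01] [-0.74499443  0.35423279 -1.84870946]
[261.00263015 108.52713119]
[[ 558.3 -213.9]
 [ 211.2  299. ]] 88.9676742553711
```

View pics/w2.png

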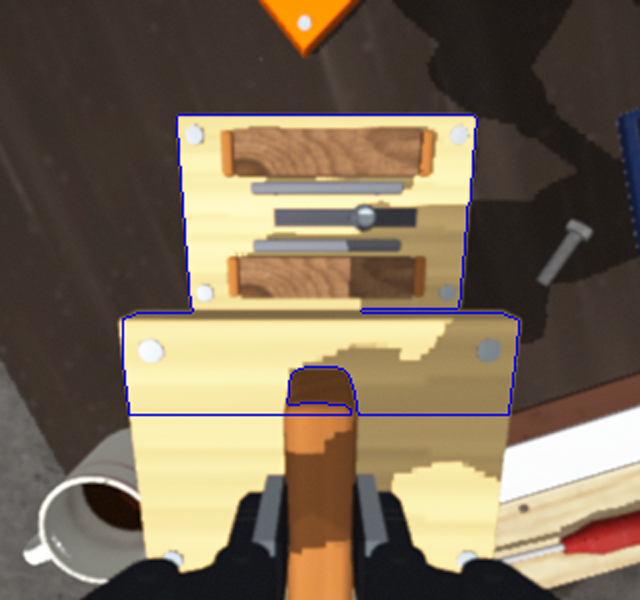

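The jig is fully visible in front of the held cover: in the crop its corners are about (178,115), (476,115), (192,310) and (460,310), and the pin tip is at (366,215). The held plate's far edge is at y≈318, between (124,318) and (520,318). I'll fit edges for the jig pose and for the cover's pose in the hand.

```bash
cat > fit.py <<'E'
from h import *
d=pickle.load(open("w2.pkl","rb")); s=d["s"]; T=wristT(s,d); tfc=d["tool_from_camera"]
hsv=cv2.cvtColor(d["pixels"],cv2.COLOR_RGB2HSV)
m=cv2.inRange(hsv,(10,30,60),(35,200,255))
g=cv2.cvtColor(d["pixels"],cv2.COLOR_RGB2GRAY).astype(float)
def edge(p,q,n,half=6,k=60,sat=True):
    """points of steepest change along normal, subpixel, between px p,q"""
    img=cv2.GaussianBlur(g,(0,0),1.0); p,q=np.array(p,float),np.array(q,float); n=np.array(n,float)
    t=np.linspace(0,1,k)[:,None]; o=np.linspace(-half,half,12*half+1)
    P=(p+(q-p)*t)[:,None]+o[None,:,None]*n
    v=cv2.remap(img.astype(np.float32),P[...,0].astype(np.float32),P[...,1].astype(np.float32),cv2.INTER_LINEAR)
    dv=np.abs(np.gradient(v,axis=1)); i=dv.argmax(1)
    return P[np.arange(k),i]
def line(W):
    for _ in range(4):
        vx,vy,x0,y0=cv2.fitLine(W.astype(np.float32)[:,None],cv2.DIST_HUBER,0,.0005,.0005).ravel()
        r=np.abs((W[:,0]-x0)*-vy+(W[:,1]-y0)*vx); W=W[r<max(.0008,2*np.median(r))]
    return np.array([x0,y0]),np.array([vx,vy])*1.0,len(W)
def c(x,y): return (100+x/2,y/2)
print("JIG world")
for nm,a,b,n in(("front(left)",c(180,130),c(191,295),(1,0)),("back(right)",c(475,130),c(462,200),(1,0)),("yleft(top)",c(200,116),c(460,116),(0,1))):
    e=edge(a,b,n); p,v,k=line(at_z(d,e,.014,T)*1.); ang=np.degrees(np.arctan2(v[1],v[0]))
    print(nm,np.round(p*1000,2),round(float(ang),2),k)
print("pin",at_z(d,c(366,215),.045,T))
print("COVER tool")
for nm,a,b,n in(("left",c(125,335),c(143,530),(1,0)),("right",c(519,335),c(500,470),(1,0)),("far",c(140,318),c(500,318),(0,1))):
    e=edge(a,b,n); p,v,k=line(at_z(d,e,.0073,tfc)); ang=np.degrees(np.arctan2(v[1],v[0]))
    print(nm,np.round(p*1000,2),round(float(ang),2),k)
E
python3 fit.py
```

```text
JIG world
front(left) [ 465.37 -153.67] 89.11 51
back(right) [ 663.63 -145.81] 88.45 53
yleft(top) [ 578.27 -109.01] -1.02 60
pin [[ 0.59018467 -0.17234376]]
COVER tool
left [ 12.7 -64.6] 0.05 57
right [20.88 64.3 ] 0.49 58
far [52.91  1.54] -89.77 33
```

Jig origin ≈ (0.5645, -0.1727), yaw -1.05°, with the pin seen near jig x +24. The cover is centred in the hand. Move above the start of the slide (jig x = -30).

Call:
{"fn": "carry_out", "kwargs": {
  "steps": [
    {"dx": 4, "dy": -1.3, "dz": 0, "rx": 0, "ry": 0, "rz": -0.2, "hand": 1},
    {"dx": 8.2, "dy": -2.6, "dz": 0, "rx": 0, "ry": 0, "rz": -0.2, "hand": 1},
    {"dx": 8.2, "dy": -2.6, "dz": 5, "rx": 0, "ry": 0, "rz": -0.2, "hand": 1},
    {"dx": 8.2, "dy": -2.6, "dz": 10, "rx": 0, "ry": 0, "rz": -0.2, "hand": 1},
    {"dx": 8.2, "dy": -2.6, "dz": 14, "rx": 0, "ry": 0, "rz": -0.2, "hand": 1},
    {"dx": 8.2, "dy": -2.6, "dz": 15.5, "rx": 0, "ry": 0, "rz": -0.2, "hand": 1},
    {"dx": 8.2, "dy": -2.6, "dz": 16, "rx": 0, "ry": 0, "rz": -0.2, "hand": 1},
    {"dx": 8.2, "dy": -2.6, "dz": 16, "rx": 0, "ry": 0, "rz": -0.2, "hand": 1},
    {"dx": 8.2, "dy": -2.6, "dz": 16, "rx": 0, "ry": 0, "rz": -0.2, "hand": 1}
  ]
}}

```text
time: 6.3
tcp_pos: [0.5361, -0.1728, 0.0873]
orientation: [179.8, 0.1, 89.2]
ft_force: [0.3, 0.1, -2.8]
width: 0.206
grip_force: 79.8
```

```bash
python3 - <<'E'
from station import robot
for i in range(2):
    s=robot.read_state(); print(s["time"],s["tcp_pos"],s["orientation"],s["ft_force"],s["wrist_torque"])
E
```

```text
6.3 [ 0.53611077 -0.17278859  0.08727444] [1.79825420e+02 7.05138781e-02 8.91717129e+01] [ 0.32540278  0.06773035 -2.76348457] [-0.04113257 -0.03462261  0.01922194]
6.3 [ 0.53611077 -0.17278859  0.08727444] [1.79825420e+02 7.05138781e-02 8.91717129e+01] [ 0.32540278  0.06773035 -2.76348457] [-0.04113257 -0.03462261  0.01922194]
```

Call:
{"fn": "carry_out", "kwargs": {
  "steps": [
    {"dx": 0, "dy": 0, "dz": 0.6, "rx": 0, "ry": 0, "rz": 0, "hand": 1},
    {"dx": 0, "dy": 0, "dz": 1.1, "rx": 0, "ry": 0, "rz": 0, "hand": 1},
    {"dx": 0, "dy": 0, "dz": 1.3, "rx": 0, "ry": 0, "rz": 0, "hand": 1},
    {"dx": 0, "dy": 0, "dz": 1.3, "rx": 0, "ry": 0, "rz": 0, "hand": 1}
  ]
}}

```text
time: 6.8
tcp_pos: [0.5347, -0.1722, 0.0724]
orientation: [-180.0, -0.0, 89.2]
ft_force: [-0.2, -0.2, -2.0]
width: 0.205
grip_force: 79.9
```

Call:
{"fn": "carry_out", "kwargs": {
  "steps": [
    {"dx": 0, "dy": 0, "dz": 0.1, "rx": 0, "ry": 0, "rz": 0, "hand": 1},
    {"dx": 0, "dy": 0, "dz": 0.1, "rx": 0, "ry": 0, "rz": 0, "hand": 1},
    {"dx": 0, "dy": 0, "dz": 0.1, "rx": 0, "ry": 0, "rz": 0, "hand": 1}
  ]
}}

```text
time: 7.18
tcp_pos: [0.535, -0.1723, 0.0718]
orientation: [180.0, -0.0, 89.2]
ft_force: [-1.0, -1.0, -2.3]
width: 0.211
grip_force: 79.9
```

Call:
{"fn": "carry_out", "kwargs": {
  "steps": [
    {"dx": 0, "dy": 0, "dz": 0.1, "rx": 0, "ry": 0, "rz": 0, "hand": 1},
    {"dx": 0, "dy": 0, "dz": 0.1, "rx": 0, "ry": 0, "rz": 0, "hand": 1},
    {"dx": 0, "dy": 0, "dz": 0.1, "rx": 0, "ry": 0, "rz": 0, "hand": 1}
  ]
}}

```text
time: 7.55
tcp_pos: [0.535, -0.1724, 0.0711]
orientation: [180.0, 0.0, 89.2]
ft_force: [-1.3, 0.0, 1.0]
width: 0.206
grip_force: 80.4
```

In contact with the pin tip at the expected height (net about 3 N). Now slide towards +x.

Call:
{"fn": "carry_out", "kwargs": {
  "steps": [
    {"dx": 0, "dy": 0.3, "dz": 0.03, "rx": 0, "ry": 0, "rz": 0, "hand": 1},
    {"dx": 0, "dy": 0.7, "dz": 0.03, "rx": 0, "ry": 0, "rz": 0, "hand": 1},
    {"dx": 0, "dy": 1.1, "dz": 0.03, "rx": 0, "ry": 0, "rz": 0, "hand": 1},
    {"dx": 0, "dy": 1.5, "dz": 0.03, "rx": 0, "ry": 0, "rz": 0, "hand": 1},
    {"dx": -0.01, "dy": 1.9, "dz": 0.03, "rx": 0, "ry": 0, "rz": 0, "hand": 1},
    {"dx": -0.01, "dy": 2.2, "dz": 0.03, "rx": 0, "ry": 0, "rz": 0, "hand": 1},
    {"dx": -0.01, "dy": 2.5, "dz": 0.03, "rx": 0, "ry": 0, "rz": 0, "hand": 1}
  ]
}}

```text
time: 8.43
tcp_pos: [0.559, -0.1728, 0.0712]
orientation: [-179.9, 0.0, 89.2]
ft_force: [-3.7, 0.7, 6.9]
width: 0.206
grip_force: 81.1
```

Call:
{"fn": "carry_out", "kwargs": {
  "steps": [
    {"dx": 0, "dy": 0.4, "dz": 0, "rx": 0, "ry": 0, "rz": 0, "hand": 1},
    {"dx": 0, "dy": 0.8, "dz": 0, "rx": 0, "ry": 0, "rz": 0, "hand": 1},
    {"dx": 0, "dy": 1.2, "dz": 0, "rx": 0, "ry": 0, "rz": 0, "hand": 1},
    {"dx": 0, "dy": 1.5, "dz": 0, "rx": 0, "ry": 0, "rz": 0, "hand": 1},
    {"dx": 0, "dy": 1.5, "dz": 0, "rx": 0, "ry": 0, "rz": 0, "hand": 1}
  ]
}}

```text
time: 9.05
tcp_pos: [0.5743, -0.173, 0.0712]
orientation: [-179.9, 0.0, 89.2]
ft_force: [-4.6, -0.1, 7.9]
width: 0.202
grip_force: 81.0
```

Call:
{"fn": "carry_out", "kwargs": {
  "steps": [
    {"dx": 0, "dy": 0.2, "dz": -0.02, "rx": 0, "ry": 0, "rz": 0, "hand": 1},
    {"dx": 0, "dy": 0.5, "dz": -0.02, "rx": 0, "ry": 0, "rz": 0, "hand": 1},
    {"dx": 0, "dy": 0.8, "dz": -0.02, "rx": 0, "ry": 0, "rz": 0, "hand": 1},
    {"dx": 0, "dy": 0.9, "dz": -0.02, "rx": 0, "ry": 0, "rz": 0, "hand": 1}
  ]
}}

```text
time: 9.55
tcp_pos: [0.5832, -0.1731, 0.071]
orientation: [-179.9, 0.0, 89.2]
ft_force: [-4.3, -0.2, 5.8]
width: 0.205
grip_force: 81.0
```

Call:
{"fn": "carry_out", "kwargs": {
  "steps": [
    {"dx": 0, "dy": 0.1, "dz": 0, "rx": 0, "ry": 0, "rz": 0, "hand": 1},
    {"dx": 0, "dy": 0.2, "dz": 0, "rx": 0, "ry": 0, "rz": 0, "hand": 1},
    {"dx": 0, "dy": 0.2, "dz": 0, "rx": 0, "ry": 0, "rz": 0, "hand": 1}
  ]
}}

```text
time: 9.93
tcp_pos: [0.5867, -0.173, 0.0701]
orientation: [179.9, -0.0, 89.2]
ft_force: [0.5, -0.9, -2.7]
width: 0.207
grip_force: 79.9
```

Call:
{"fn": "carry_out", "kwargs": {
  "steps": [
    {"dx": 0, "dy": 0.1, "dz": 0, "rx": 0, "ry": 0, "rz": 0, "hand": 1},
    {"dx": 0, "dy": 0.2, "dz": 0, "rx": 0, "ry": 0, "rz": 0, "hand": 1},
    {"dx": 0, "dy": 0.2, "dz": 0, "rx": 0, "ry": 0, "rz": 0, "hand": 1}
  ]
}}

```text
time: 10.3
tcp_pos: [0.5881, -0.1731, 0.0703]
orientation: [180.0, -0.0, 89.2]
ft_force: [-0.2, -0.1, -3.4]
width: 0.202
grip_force: 79.9
```

The force vanished at x≈0.5867, so the pocket is over the pin. Lower on to the bars, then press.

Call:
{"fn": "carry_out", "kwargs": {
  "steps": [
    {"dx": 0, "dy": 0, "dz": 0.15, "rx": 0, "ry": 0, "rz": 0, "hand": 1},
    {"dx": 0, "dy": 0, "dz": 0.3, "rx": 0, "ry": 0, "rz": 0, "hand": 1},
    {"dx": 0, "dy": 0, "dz": 0.45, "rx": 0, "ry": 0, "rz": 0, "hand": 1},
    {"dx": 0, "dy": 0, "dz": 0.55, "rx": 0, "ry": 0, "rz": 0, "hand": 1},
    {"dx": 0, "dy": 0, "dz": 0.55, "rx": 0, "ry": 0, "rz": 0, "hand": 1}
  ]
}}

```text
time: 10.92
tcp_pos: [0.5878, -0.1731, 0.065]
orientation: [-180.0, -0.0, 89.2]
ft_force: [-0.1, 0.6, -3.0]
width: 0.211
grip_force: 79.9
```

Call:
{"fn": "carry_out", "kwargs": {
  "steps": [
    {"dx": 0, "dy": 0, "dz": 0.15, "rx": 0, "ry": 0, "rz": 0, "hand": 1},
    {"dx": 0, "dy": 0, "dz": 0.3, "rx": 0, "ry": 0, "rz": 0, "hand": 1},
    {"dx": 0, "dy": 0, "dz": 0.3, "rx": 0, "ry": 0, "rz": 0, "hand": 1}
  ]
}}

```text
time: 11.3
tcp_pos: [0.5881, -0.1732, 0.0626]
orientation: [180.0, 0.0, 89.2]
ft_force: [-0.4, -0.3, 0.8]
width: 0.207
grip_force: 80.4
```

Bars touched; press the last ~4–5 mm.

Call:
{"fn": "carry_out", "kwargs": {
  "steps": [
    {"dx": 0, "dy": 0, "dz": 0.1, "rx": 0, "ry": 0, "rz": 0, "hand": 1},
    {"dx": 0, "dy": 0, "dz": 0.2, "rx": 0, "ry": 0, "rz": 0, "hand": 1},
    {"dx": 0, "dy": 0, "dz": 0.3, "rx": 0, "ry": 0, "rz": 0, "hand": 1},
    {"dx": 0, "dy": 0, "dz": 0.3, "rx": 0, "ry": 0, "rz": 0, "hand": 1}
  ]
}}

```text
time: 11.8
tcp_pos: [0.5881, -0.1732, 0.0593]
orientation: [180.0, 0.0, 89.2]
ft_force: [-1.8, -0.1, 3.0]
width: 0.208
grip_force: 80.6
```

Call:
{"fn": "carry_out", "kwargs": {
  "steps": [
    {"dx": 0, "dy": 0, "dz": 0.1, "rx": 0, "ry": 0, "rz": 0, "hand": 1},
    {"dx": 0, "dy": 0, "dz": 0.15, "rx": 0, "ry": 0, "rz": 0, "hand": 1},
    {"dx": 0, "dy": 0, "dz": 0.15, "rx": 0, "ry": 0, "rz": 0, "hand": 1}
  ]
}}

```text
time: 12.18
tcp_pos: [0.5881, -0.1732, 0.0583]
orientation: [180.0, 0.0, 89.2]
ft_force: [-1.0, -0.2, 7.0]
width: 0.206
grip_force: 81.1
```

Call:
{"fn": "carry_out", "kwargs": {
  "steps": [
    {"dx": 0, "dy": 0, "dz": 0.05, "rx": 0, "ry": 0, "rz": 0, "hand": 1},
    {"dx": 0, "dy": 0, "dz": 0.05, "rx": 0, "ry": 0, "rz": 0, "hand": 1},
    {"dx": 0, "dy": 0, "dz": 0.05, "rx": 0, "ry": 0, "rz": 0, "hand": 1}
  ]
}}

```text
time: 12.55
tcp_pos: [0.5881, -0.1732, 0.0583]
orientation: [179.9, 0.0, 89.2]
ft_force: [-1.3, 0.6, 8.5]
width: 0.207
grip_force: 81.4
```

```bash
python3 - <<'E'
from station import robot,snapshot
import cv2
d=snapshot("scene"); s=robot.read_state(); print(s["tcp_pos"],s["orientation"],s["ft_force"],s["wrist_torque"])
cv2.imwrite("pics/end.png",cv2.resize(d["pixels"][160:290,210:370,::-1],None,fx=4,fy=4,interpolation=cv2.INTER_CUBIC))
E
```

```text
[ 0.58810541 -0.17320576  0.05827941] [1.79949291e+02 1.78731261e-02 8.91727748e+01] [-1.18160302  0.23752384  8.33176644] [ 0.15635007  0.46559495 -0.01819725]
```

View pics/end.png

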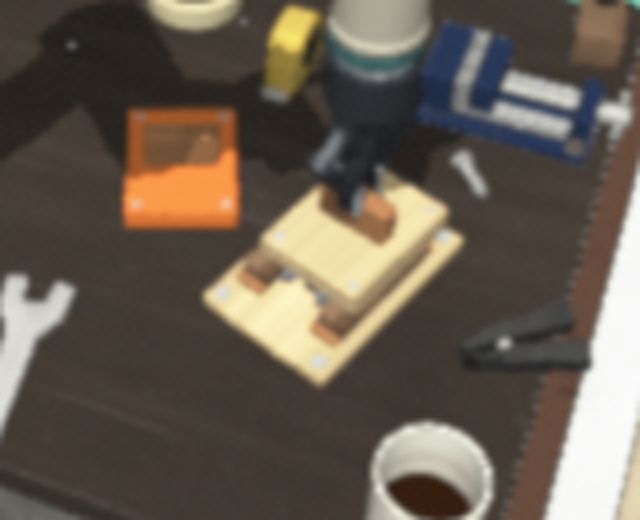

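The cover sits over the strips in the crop (plate around (350,240)), apparently flat. Push a bit more to confirm it's bottomed out.

Call:
{"fn": "carry_out", "kwargs": {
  "steps": [
    {"dx": 0, "dy": 0, "dz": 0.05, "rx": 0, "ry": 0, "rz": 0, "hand": 1},
    {"dx": 0, "dy": 0, "dz": 0.1, "rx": 0, "ry": 0, "rz": 0, "hand": 1},
    {"dx": 0, "dy": 0, "dz": 0.1, "rx": 0, "ry": 0, "rz": 0, "hand": 1},
    {"dx": 0, "dy": 0, "dz": 0.1, "rx": 0, "ry": 0, "rz": 0, "hand": 1}
  ]
}}

```text
time: 13.1
tcp_pos: [0.5881, -0.1732, 0.0583]
orientation: [179.9, 0.0, 89.2]
ft_force: [-2.9, 0.9, 14.6]
width: 0.207
grip_force: 82.0
```

```bash
python3 - <<'E'
from station import robot
s=robot.read_state(); print(s["tcp_pos"],s["orientation"],s["ft_force"],s["wrist_torque"])
E
```

```text
[ 0.58811522 -0.1732049   0.05827112] [1.79923343e+02 3.12727018e-02 8.91754240e+01] [-2.90122763  0.93366466 14.56843969] [ 0.25185299  0.70635206 -0.01068651]
```

The height is stuck at exactly the home value while the force rises, and the tool is level: the cover is home.

```bash
python3 -c "
from station import robot
print(robot.close_job())"
```

```text
the job is handed in; nothing more can be done
None
```

The job is handed in: the cover dropped over the pin, went down to its 32 mm home height and stayed level, still gripped and pressed with about 17 N; I steered clear of the mug, tin, can, tape measure and tape roll.

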